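# Stamp the stock-check label in the seasoning store

## Task

Take the stamp with the rectangular brass foot from the rack and press it squarely into the printed frame on the label pad, lined up with the frame, with a steady force of about 14 N (never more than 25 N) for two seconds. Lift it straight up well clear (5 cm) of the pad without smearing the mark, then set it down upright on the floor of the empty bay of the rack and only there let go of it. Leave the round stamp, the bottle and the jar alone, and do not touch the pad with the stamp anywhere outside the frame.

Things in the scene. Friction and masses are not known exactly. Their poses are not given: they have to be found in the camera images.
- stamp: Stamp to use, upright in a rack bay. Brass foot 24 (x) by 36 (y) by 12 mm high, neck 14 mm thick up to 22 mm, then a wooden handle block 30 (x) by 22 mm (y) from 22 to 76 mm above the face. Grasp the handle across its 22 mm width (along y). Mass 0.13 to 0.25 kg. Origin: centre of the foot's underside (stamping face); z up the handle. A half turn about z makes no difference.
- stamp_face (a point): Centre of the stamping face (underside of the stamp's foot); same point as the stamp's origin.
- stamp_handle (a point): Point on the stamp's axis 50 mm above its face, a good height to grip the wooden handle; grip with about 60 N so that it does not slip.
- stand: Fixed dark steel tray 136 (x) by 106 mm (y), rim 18 mm high, with a white label pad 116 by 86 mm standing above the rim. Origin: centre of its underside on the counter; z up. The pad's top sheet is 22 to 36 mm above the counter, as sheets are used up: not measured, feel for it. The pad sits on a cushion and sinks 1 mm per 5 N (10 mm at most). A mark needs a steady 10 to 18 N.
- frame (a point): Point at counter height straight below the centre of the printed frame, 24 mm from the stand's origin along its +x. The frame is a black outline on the pad's top sheet, 32 mm along the stand's x and 44 mm along its y: 4 mm all round the stamp's foot. The ruled writing lines are at the pad's other end.
- rack: Fixed dark steel rack 135 (x) by 50 mm (y), walls 18 mm high, 5 mm thick, floor 5 mm above the counter; a middle wall parts it into two open bays, 60 (x) by 40 mm (y) inside. Origin: centre of its underside; z up. One bay holds the stamp to use, the other the round stamp, either way round. The stamps' x lies along the rack's x, within 0.05 rad.
- bay_a (a point): Centre of the floor of the rack's bay on its -x side (5 mm above the counter).
- bay_b (a point): Centre of the floor of the rack's bay on its +x side (5 mm above the counter).
- round_stamp: Another hand stamp of the same height (76 mm) with a round brass foot 32 mm across and a turned round wooden handle, standing in the other bay, 65 mm from the first. To be left alone. Origin: centre of its underside.
- sauce: Amber glass sauce bottle, 64 mm across, 170 mm tall, standing beyond the work. To be left alone. Origin: centre of its underside.
- spice: Clear glass spice jar with a white cap, 60 mm across, 85 mm tall, standing beyond the work. To be left alone. Origin: centre of its underside.

How it is judged:
By the outcome, as a careful person would: the job done as asked, in the order asked, and still so for the second after the job is handed in, with the robot touching nothing.
It also fails if it takes over 53 s, if anything falls off the work surface, if the arm or the gripper's body presses on something with over 40 N, if the wrist force passes 120 N, or if a joint passes its speed limit or range.

## Robot

A 6-joint arm with a two-finger parallel gripper is mounted at the origin on the work surface. World frame = base frame: x ahead of the robot, y to its left, z up, the work surface at z = 0. Lengths are in m, angles in degrees, forces in N, time in s.
With the tool pointing down it reaches from about 0.3 to 0.75 m from the base axis. Payload 8.5 kg.
Tool frame: the origin (TCP) lies at the very end of the fingers, on their centre line; the grasp point (between the pads) lies 19 mm behind it; z points along the fingers, y is the line along which they close (so a half turn about z gives the same grasp; the last joint's range is limited). The gripper opens to 85 mm and grips with 20 to 120 N. Pads are 22 mm wide; open, the fingers measure 114 mm over their backs; the gripper's body (76 mm by 85 mm) begins 54 mm behind the grasp point. The pads swing forward as they close: fully open they stand 13 mm farther back than shut.
Start: joints at [57.049, 21.807, 74.336, -0, 83.858, -12.336], TCP at [0.194, 0.515, 0.231] pointing down, gripper open.
Joint ranges: [-178.18, 178.18], [-50.72, 133.34], [12.68, 142.11], [-81.47, 261.47], [9.98, 163.14], [-165.26, 165.26]. Speed limits (degrees/s): [136.94, 136.94, 180, 180, 180, 180].

## Interface

Orientations are given as a 3x3 rotation matrix whose columns are the frame's x, y, z axes.
In Python, from rig import env, optics, spotter gives the robot as it stands.
- The arm moves only by the shell command python3 -m crank 'ROWS' [FORCE]. ROWS is JSON, one flat list of numbers, 5 for each row, row after row: the finger opening in cm, from 0 to 8.54, then the shift along the tool's x, y, z in cm, then the turn about the tool's z in rad. A call has exactly 8 rows; each row shifts and turns the commanded pose from where the row before left it, along the tool's axes as they then stand; what a row does not reach is not made up. A row lasts 1/12 s, in which the tool goes at most 41.7 mm and 7.16 degrees, less where a joint would pass 70% of its speed; a pose out of reach is approached as far as the arm can. A call is refused whole if a number of a shift passes 4.17 or a number of a turn 0.125, either way. A call with a gripper value outside its range is refused whole. The fingers move at their own pace and stop on an object; FORCE is the grip in N (left out, the last holds). Time passes only in rows, so rows that do not move let the fingers close, or fill a call up. It gives the time, the measured TCP pose, the force, the opening and the grip force at its end, in the units of the state.
- env.observe(): the state, without advancing time (a new reading comes with each control period).
- optics.get_image(name): name is "scene" or "top" or "wrist"; returns a dict with "color" (420x560x3 uint8, red, green, blue), "intrinsics" (3x3 intrinsics, pixels), "pose" (4x4, takes a point from camera to world coordinates). Camera axes: x right, y up, looking along -z (the intrinsics and any distortion apply to the point x, -y, -z); pixel columns grow to the right and rows downward; lengths in m; the calibration is good to about 2 mm. The wrist camera is an equidistant fisheye: a pixel r from the principal point sees the ray r / f radians off the axis. A picture is of the moment at which its call begins. There is no depth.
- env.close_job(): hands the job in; it is judged then, once.
Trained networks look in a picture, given as the dict that the camera call returned (one of the last four; its "shot" number tells which), for a name from the list of things; names that differ only in an ending like _2 or _b are one class to them, and where a whole thing is asked for, a point or a joint stands for the part that bears it (a point fixed in the world has none). Each returns a list of dicts, best first, with "score" (0 to 1); they miss things now and then, are a little off and sometimes report something else, mostly with a low value. They report only what shows in the picture. A call takes as long as a camera call.
- spotter.look_for(picture, query): "at" ([column, row] as shares, 0 to 1, of the picture: columns of its width, rows of its height, amid what is visible of it).
The state is a dict: "time_s": time; "q": joint angles; "qvel": joint speeds; "joint_efforts": joint torques, N m; "position": TCP position; "tool_rot": TCP orientation; "ft_force": force on the tool from outside, world axes, zero at the start; "wrist_torque": the same for the moment, N m; "grip_width": finger opening in m; "gripper_force": force on a finger pad.
Only numpy, scipy, OpenCV 4.12 (cv2) and the standard library are available. Lean on these libraries where they do the work, as an engineer would, in place of code of your own. Each camera call takes 0.05 s, during which the arm holds its last target. There are 200 camera calls.

## Working session

There is one attempt and no reset: what is moved stays moved. The work goes in short steps, Python scripts to look and compute and a shell command to move; the robot and the scene stay as the last step left them, time stands still between calls to the robot, and variables do not carry over. Pictures are saved under pics/ and viewed, at most 11 in all, crops included, and the job is handed in when it is done.

```bash
mkdir -p pics; ls; cat > h.py <<'E'
import numpy as np, cv2
from rig import env, optics, spotter
def ray(p,uv):
    K=np.array(p["intrinsics"]);T=np.array(p["pose"])
    x=(uv[0]-K[0,2])/K[0,0];y=(uv[1]-K[1,2])/K[1,1]
    if p.get("_w"):
        r=np.hypot(x,y);s=np.sin(r)/r if r>1e-9 else 1;d=np.array([x*s,-y*s,-np.cos(r)])
    else: d=np.array([x,-y,-1.])
    d=T[:3,:3]@d;return T[:3,3],d/np.linalg.norm(d)
def proj(p,X):
    K=np.array(p["intrinsics"]);T=np.array(p["pose"]);c=T[:3,:3].T@(np.array(X)-T[:3,3]);x,y,z=c[0],-c[1],-c[2]
    if p.get("_w"):
        r=np.hypot(x,y);t=np.arctan2(r,z);x,y=x/r*t,y/r*t
    else: x,y=x/z,y/z
    return np.array([K[0,0]*x+K[0,2],K[1,1]*y+K[1,2]])
def onz(p,uv,z):
    o,d=ray(p,uv);return o+d*(z-o[2])/d[2]
def tri(rs):
    A=np.zeros((3,3));b=np.zeros(3)
    for o,d in rs: M=np.eye(3)-np.outer(d,d);A+=M;b+=M@o
    return np.linalg.solve(A,b)
def shot(n):
    p=optics.get_image(n)
    if n=="wrist": p["_w"]=1
    return p
def save(p,f): cv2.imwrite("pics/"+f,p["color"][:,:,::-1])
E
python3 - <<'E'
from h import *
np.set_printoptions(precision=3,suppress=True)
s=env.observe();print(s["position"],s["tool_rot"],s["ft_force"],s["time_s"])
P={}
for n in["scene","top","wrist"]:
    p=shot(n);P[n]=p;save(p,n+"0.png");print(n,[k for k in p],np.array(p["pose"]).round(3).tolist(),np.array(p["intrinsics"]).tolist())
    for q in["stamp","stamp_handle","stamp_face","round_stamp","stand","frame","rack","bay_a","bay_b","sauce","spice"]:
        try: r=spotter.look_for({k:v for k,v in p.items() if k!="_w"},q)
        except Exception as e: print(q,e);continue
        print(q,[(round(x["score"],2),[round(x["at"][0]*560),round(x["at"][1]*420)],onz(p,(x["at"][0]*560,x["at"][1]*420),.02)) for x in r[:2]])
a=np.vstack([np.hstack([P["scene"]["color"],P["top"]["color"]])])
b=cv2.resize(a,None,fx=.71,fy=.71);w=P["wrist"]["color"]
c=np.zeros((600,800,3),np.uint8);c[:b.shape[0],:b.shape[1]]=b;w=cv2.resize(w,None,fx=.71,fy=.71);c[300:300+w.shape[0],:w.shape[1]]=w
cv2.imwrite("pics/all0.png",c[:,:,::-1])
E
```

```text
pics
[0.193 0.515 0.231] [[-0.936  0.352 -0.001]
 [ 0.352  0.936 -0.001]
 [ 0.    -0.001 -1.   ]] [ 0.65  -0.245  0.048] 0.0
scene ['color', 'intrinsics', 'pose', 'shot'] [[0.129, -0.722, 0.679, 1.124], [0.992, 0.092, -0.09, -0.049], [0.002, 0.685, 0.728, 0.646], [0.0, 0.0, 0.0, 1.0]] [[391.8702278737926, 0.0, 279.8597507569166], [0.0, 391.8702278737926, 200.70779705615283], [0.0, 0.0, 1.0]]
stamp [(0.87, [372, 186], array([0.521, 0.241, 0.02 ]))]
stamp_handle [(0.7, [372, 186], array([0.522, 0.243, 0.02 ]))]
stamp_face [(0.73, [372, 193], array([0.544, 0.235, 0.02 ])), (0.65, [359, 201], array([0.562, 0.201, 0.02 ]))]
round_stamp [(0.83, [360, 171], array([0.467, 0.229, 0.02 ]))]
stand [(0.86, [206, 212], array([ 0.554, -0.132,  0.02 ]))]
frame [(0.62, [207, 214], array([ 0.559, -0.13 ,  0.02 ])), (0.61, [361, 203], array([0.57 , 0.204, 0.02 ]))]
rack [(0.58, [362, 200], array([0.559, 0.208, 0.02 ]))]
bay_a [(0.86, [359, 200], array([0.559, 0.201, 0.02 ]))]
bay_b [(0.86, [359, 200], array([0.559, 0.201, 0.02 ]))]
sauce [(0.56, [317, 260], array([0.704, 0.08 , 0.02 ]))]
spice [(0.66,
[... 660 characters left out ...]
49, 0.229, 0.02 ]))]
rack [(0.93, [169, 268], array([0.518, 0.223, 0.02 ]))]
bay_a [(0.71, [168, 269], array([0.518, 0.224, 0.02 ]))]
bay_b [(0.71, [168, 269], array([0.518, 0.224, 0.02 ]))]
sauce [(0.79, [251, 140], array([0.752, 0.07 , 0.02 ]))]
spice [(0.9, [381, 131], array([ 0.766, -0.171,  0.02 ]))]
wrist ['color', 'intrinsics', 'pose', 'shot', '_w'] [[0.352, -0.884, -0.308, 0.115], [0.936, 0.332, 0.116, 0.544], [-0.0, -0.329, 0.944, 0.374], [0.0, 0.0, 0.0, 1.0]] [[325.19226210127806, 0.0, 275.9100772969784], [0.0, 325.19226210127806, 212.95840941875238], [0.0, 0.0, 1.0]]
stamp []
stamp_handle []
stamp_face []
round_stamp []
stand []
frame []
rack []
bay_a []
bay_b []
sauce []
spice []
```

```bash
python3 - <<'E'
import cv2,numpy as np
t=cv2.imread("pics/top0.png");s=cv2.imread("pics/scene0.png")
a=cv2.resize(t[210:330,110:210],None,fx=3,fy=3);b=cv2.resize(t[190:310,300:430],None,fx=3,fy=3)
c=np.zeros((600,800,3),np.uint8);c[:360,:300]=a;c[:360,310:700]=b
d=s[130:290,120:430];d=cv2.resize(d,None,fx=1.5,fy=1.5);c[360:600,:465]=d
cv2.imwrite("pics/crop0.png",c)
E
```

```text
(no output)
```

View pics/crop0.png

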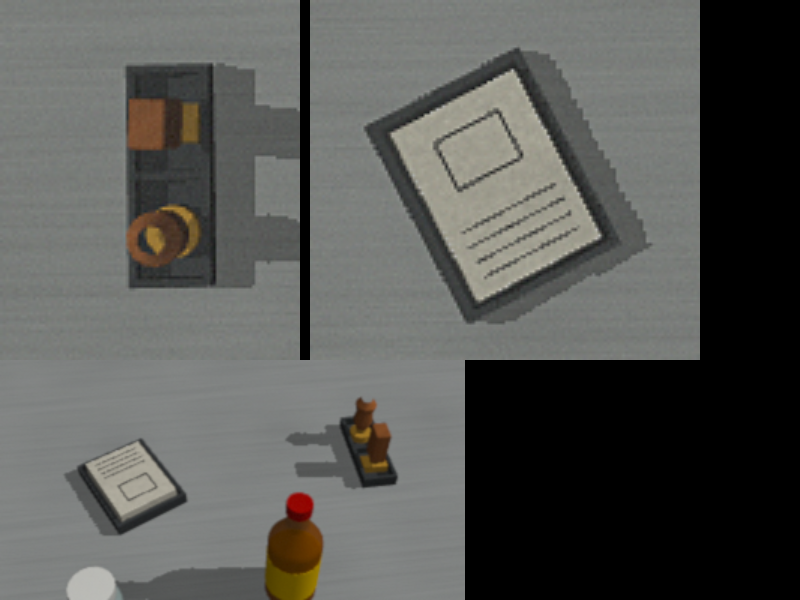

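View pics/all0.png

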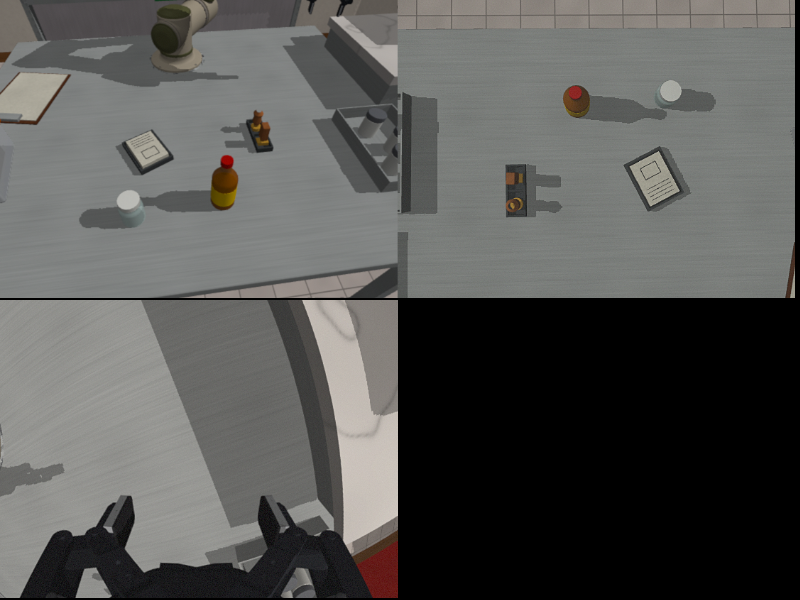

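The top view shows the rack aligned with world axes. The rectangular stamp is in the far bay at about (162,252) and the round stamp is nearer at about (163,288). The frame is near (359,240), rotated about 28°. I'll turn the tool to close along world y and move toward the stamp.

```bash
python3 -m crank '[8.5,0,0,0,-0.12, 8.5,0,0,0,-0.12, 8.5,0,0,0,-0.12, 8.5,-2.5,-2,0,0, 8.5,-2.5,-2,0,0, 8.5,-2.5,-2,0,0, 8.5,-2.5,-2,0,0, 8.5,-2.5,-2,0,0]' 60; python3 -m crank '[8.5,-2.5,-2,0,0, 8.5,-2.5,-2,0,0, 8.5,-2.5,-2,0,0, 8.5,-2.5,-2,0,0, 8.5,-1.5,-2,0,0, 8.5,0,-2,0,0, 8.5,0,0,0,0, 8.5,0,0,0,0]'
python3 - <<'E'
from h import *
np.set_printoptions(precision=4,suppress=True)
s=env.observe();print(s["position"],s["tool_rot"])
p=shot("wrist");save(p,"w1.png")
print(proj(p,s["position"]))
for q in["stamp","stamp_handle","round_stamp","rack"]:
    r=spotter.look_for({k:v for k,v in p.items() if k!="_w"},q)
    print(q,[(x["score"],[round(x["at"][0]*560),round(x["at"][1]*420)],onz(p,(x["at"][0]*560,x["at"][1]*420),.05)) for x in r[:2]])
E
```

```text
time_s: 2.47
position: [0.3196, 0.4138, 0.2315]
tool_rot: [[-1.0, -0.001, 0.0], [-0.001, 1.0, 0.0], [-0.0, 0.0, -1.0]]
ft_force: [0.3, 1.0, 0.2]
grip_width: 0.0849
gripper_force: 0.0
time_s: 3.13
position: [0.4339, 0.2943, 0.2314]
tool_rot: [[-1.0, 0.002, -0.0], [0.002, 1.0, 0.0], [0.0, 0.0, -1.0]]
ft_force: [-1.2, 0.9, -0.0]
grip_width: 0.0849
gripper_force: 0.0
[0.4339 0.2943 0.2314] [[-1.      0.0015 -0.    ]
 [ 0.0015  1.      0.0002]
 [ 0.      0.0002 -1.    ]]
[277.2805 277.6346]
stamp [(0.78, [221, 281], array([0.547, 0.229, 0.05 ]))]
stamp_handle [(0.65, [218, 281], array([0.5463, 0.2254, 0.05  ]))]
round_stamp [(0.63, [214, 228], array([0.4792, 0.2267, 0.05  ]))]
rack [(0.76, [230, 235], array([0.4882, 0.244 , 0.05  ]))]
```

View pics/w1.png

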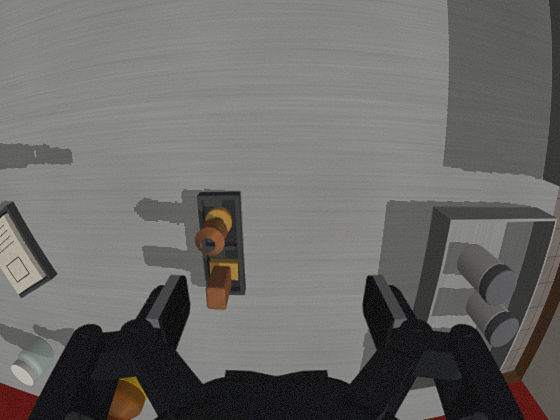

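The wrist view shows the stamp's handle top at about (217,303) with its brass foot at (225,269), and the round stamp at (212,235). I'm moving over the stamp and measuring again.

```bash
python3 -m crank '[8.5,-2.5,-1.4,0,0, 8.5,-2.5,-1.4,0,0, 8.5,-2.5,-1.4,0,0, 8.5,-2.5,-1.4,0,0, 8.5,-1.3,-1.0,2,0, 8.5,0,0,2,0, 8.5,0,0,0,0, 8.5,0,0,0,0]'
python3 - <<'E'
from h import *
np.set_printoptions(precision=4,suppress=True)
s=env.observe();print(s["position"],s["tool_rot"])
p=shot("wrist");save(p,"w2.png");t=shot("top");import pickle;pickle.dump((p,t),open("w2.pkl","wb"))
print(proj(p,s["position"]))
c=p["color"][140:420,160:400];cv2.imwrite("pics/w2c.png",cv2.resize(c,None,fx=2,fy=2)[:,:,::-1])
E
```

```text
time_s: 4.05
position: [0.5462, 0.2294, 0.1909]
tool_rot: [[-1.0, -0.001, -0.002], [-0.001, 1.0, -0.0], [0.002, -0.0, -1.0]]
ft_force: [0.0, -0.3, -0.7]
grip_width: 0.0851
gripper_force: 0.0
[0.5462 0.2294 0.1909] [[-1.     -0.0009 -0.0021]
 [-0.0009  1.     -0.0003]
 [ 0.0021 -0.0003 -1.    ]]
[277.3037 277.5929]
```

View pics/w2c.png

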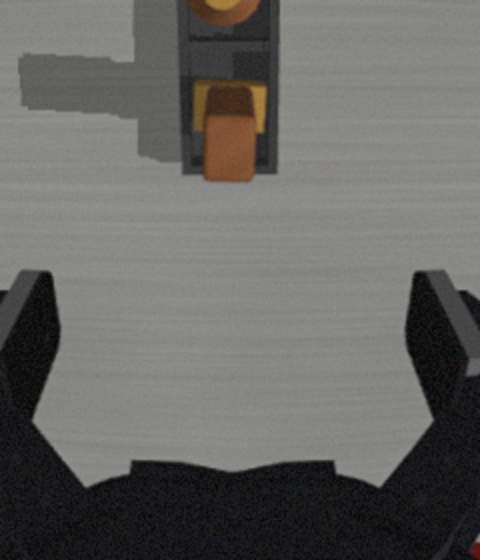

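The stamp's handle top face is centred near full-image (275,214), the foot's near edge is at row 180, and the rack's outer far corners are (250.5,227) and (298.5,227).

```bash
python3 - <<'E'
from h import *;import pickle
np.set_printoptions(precision=4,suppress=True)
p,t=pickle.load(open("w2.pkl","rb"))
f=lambda u,v:(160+u/2,140+v/2)
print("tri",tri([ray(p,f(230.5,148)),ray(t,(159.2,251.5))]))
for n,uv in dict(c1=(205,115),c2=(257,115),c3=(203,181),c4=(257,181)).items(): print(n,onz(p,f(*uv),.081))
for n,uv in dict(f1=(195,80),f2=(268,82),f3=(193,132),f4=(264,134)).items(): print(n,onz(p,f(*uv),.017))
for n,uv in dict(r1=(181,174),r2=(277,174),m1=(190,40),m2=(270,40)).items(): print(n,onz(p,f(*uv),.018))
print("top handle",onz(t,(159.2,251.5),.081))
E
```

```text
tri [0.5498 0.2275 0.0819]
c1 [0.5364 0.2177 0.081 ]
c2 [0.5363 0.2388 0.081 ]
c3 [0.5652 0.2165 0.081 ]
c4 [0.5651 0.2392 0.081 ]
f1 [0.5369 0.2102 0.017 ]
f2 [0.5379 0.2467 0.017 ]
f3 [0.5642 0.2087 0.017 ]
f4 [0.5652 0.2451 0.017 ]
r1 [0.5869 0.2021 0.018 ]
r2 [0.5869 0.2522 0.018 ]
m1 [0.5164 0.208  0.018 ]
m2 [0.5164 0.2473 0.018 ]
top handle [0.5495 0.2271 0.081 ]
```

```bash
python3 -m crank '[8.5,-0.43,-0.17,2,0, 8.5,0,0,2.5,0, 8.5,0,0,2.5,0, 8.5,0,0,2.5,0, 8.5,0,0,2.5,0, 8.5,0,0,2,0, 8.5,0,0,1.5,0, 8.5,0,0,0,0]'
python3 -m crank '[2,0,0,0,0, 1,0,0,0,0, 1,0,0,0,0, 1,0,0,0,0, 1,0,0,0,0, 1,0,0,0,0, 1,0,0,0,0, 1,0,0,0,0]' 60
```

```text
time_s: 4.82
position: [0.55, 0.2276, 0.0348]
tool_rot: [[-1.0, -0.001, -0.003], [-0.001, 1.0, -0.001], [0.003, -0.001, -1.0]]
ft_force: [0.1, -0.6, -0.1]
grip_width: 0.085
gripper_force: 0.0
time_s: 5.48
position: [0.5514, 0.2273, 0.0372]
tool_rot: [[-1.0, -0.0, 0.001], [-0.0, 1.0, 0.0], [-0.001, 0.0, -1.0]]
ft_force: [-0.3, 1.0, 6.3]
grip_width: 0.0215
gripper_force: 59.5
```

```bash
python3 -m crank '[1,0,0,-0.5,0, 1,0,0,-1.5,0, 1,0,0,-2.5,0, 1,0,0,-2.5,0, 1,0,0,-2.5,0, 1,0,0,-2,0, 1,0,0,-1,0, 1,0,0,0,0]'
python3 - <<'E'
from h import *;import pickle
np.set_printoptions(precision=4,suppress=True)
s=env.observe();print(s["position"],s["q"],s["ft_force"],s["grip_width"])
t=shot("top");p=shot("wrist");pickle.dump((p,t),open("w3.pkl","wb"));save(p,"w3.png")
g=cv2.cvtColor(t["color"],cv2.COLOR_RGB2GRAY)
c=p["color"][180:420,150:410];cv2.imwrite("pics/w3c.png",cv2.resize(c,None,fx=2.3,fy=2.3)[:,:,::-1])
u=lambda x,y:((x-310)/3+300-.33,y/3+190-.33)
C=np.array([onz(t,u(*a),.029) for a in[(434,148),(499,110),(523,155),(459,189)]]);print(C,C.mean(0));print(C[1]-C[0],C[2]-C[1],C[3]-C[2])
E
```

```text
time_s: 6.15
position: [0.5516, 0.2273, 0.1633]
tool_rot: [[-1.0, -0.0, 0.004], [-0.0, 1.0, 0.001], [-0.004, 0.001, -1.0]]
ft_force: [0.4, -0.3, -3.0]
grip_width: 0.0214
gripper_force: 58.7
[0.5516 0.2273 0.1633] [ 11.0352  29.4523  73.1383  -0.0007  77.203  -78.9789] [ 0.3766 -0.348  -2.9651] 0.021368934678198948
[[ 0.5664 -0.0914  0.029 ]
 [ 0.5889 -0.1316  0.029 ]
 [ 0.5613 -0.1456  0.029 ]
 [ 0.5413 -0.1061  0.029 ]] [ 0.5644 -0.1187  0.029 ]
[ 0.0225 -0.0402  0.    ] [-0.0276 -0.014   0.    ] [-0.02    0.0395  0.    ]
```

View pics/w3c.png

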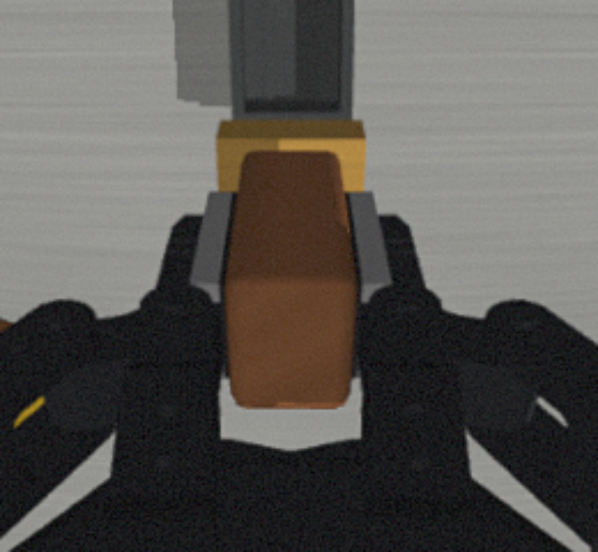

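```bash
python3 -m crank '[1,0,-1,-0.5,0, 1,0,-2.4,-1,0, 1,-0.2,-2.9,-0.5,0, 1,-0.3,-2.9,0,0, 1,-0.3,-2.9,0,0, 1,-0.3,-2.9,0,0, 1,-0.18,-2.9,0,0, 1,0,-2.9,0,0]'
python3 -m crank '[1,0,-2.9,0,0, 1,0,-2.9,0,0, 1,0,-2.9,0,0, 1,0,-2.9,0,0, 1,0,-1.6,0,0, 1,0,-0.6,0,0, 1,0,0,0,-0.08, 1,0,0,0,-0.12]'
python3 -m crank '[1,0,0,0,-0.12, 1,0,0,0,-0.1, 1,0,0,0,-0.06, 1,0,0,0,0, 1,0,0,0,0, 1,0,0,0,0, 1,0,0,0,0, 1,0,0,0,0]'
python3 - <<'E'
from h import *;import pickle
np.set_printoptions(precision=4,suppress=True)
s=env.observe();print(s["position"],s["q"],s["ft_force"],s["grip_width"])
p=shot("wrist");pickle.dump((p,s["position"],s["tool_rot"]),open("w4.pkl","wb"))
c=p["color"][130:330,180:380];cv2.imwrite("pics/w4c.png",cv2.resize(c,None,fx=3,fy=3,interpolation=cv2.INTER_CUBIC)[:,:,::-1])
E
```

```text
time_s: 6.92
position: [0.5633, 0.0171, 0.1802]
tool_rot: [[-1.0, 0.0, -0.002], [0.0, 1.0, 0.0], [0.002, 0.0, -1.0]]
ft_force: [-0.2, -0.7, -2.5]
grip_width: 0.0213
gripper_force: 58.9
time_s: 7.58
position: [0.5633, -0.1191, 0.1804]
tool_rot: [[-0.979, -0.201, -0.002], [-0.201, 0.979, 0.001], [0.002, 0.001, -1.0]]
ft_force: [0.1, -0.6, -2.7]
grip_width: 0.0213
gripper_force: 59.2
time_s: 8.25
position: [0.5638, -0.1188, 0.1812]
tool_rot: [[-0.887, -0.461, -0.0], [-0.461, 0.887, 0.0], [0.0, 0.0, -1.0]]
ft_force: [-0.6, 0.3, -2.2]
grip_width: 0.021
gripper_force: 59.2
[ 0.5638 -0.1188  0.1812] [ -23.6629   26.6784   74.8967    0.0013   78.4394 -141.1337] [-0.565   0.2892 -2.2114] 0.0210141332667567
```

View pics/w4c.png

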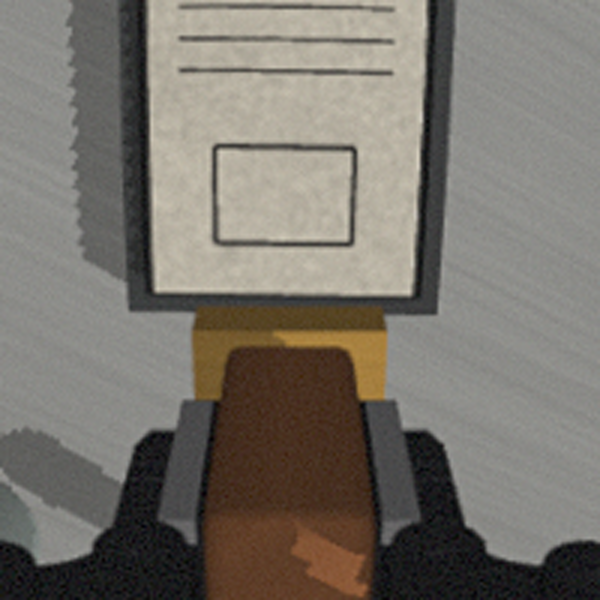

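The frame is fully visible in the crop (corners 214,146 / 356,148 / 352,243 / 215,242), and the foot's front lower edge runs from (196,308) to (386,308).

```bash
python3 - <<'E'
from h import *;import pickle
np.set_printoptions(precision=4,suppress=True)
p,pos,R=pickle.load(open("w4.pkl","rb"));R=np.array(R);pos=np.array(pos);_,t=pickle.load(open("w3.pkl","rb"))
f=lambda a:(180+a[0]/3-.33,130+a[1]/3-.33)
W=[(214,146),(356,148),(352,243),(215,242)]
# top corners refine matching: top list order (434,148),(499,110),(523,155),(459,189)
u=lambda x,y:((x-310)/3+300-.33,y/3+190-.33)
c=lambda L:np.mean(L,axis=0)
wc=c([f(a) for a in W]);tc=c([u(*a) for a in[(434,148),(499,110),(523,155),(459,189)]])
X=tri([ray(p,wc),ray(t,tc)]);print("tri frame",X,"reproj",proj(p,X)-wc,proj(t,X)-tc)
for z in(.022,.029,.036):
    C=np.array([R.T@(onz(p,f(a),z)-pos) for a in W])*1000
    e=C[[1,2]]-C[[0,3]];h=C[[3,2]]-C[[0,1]]
    print(z,"centre tool mm",C.mean(0),"long",np.linalg.norm(e,axis=1),"short",np.linalg.norm(h,axis=1),"ang from tool y",np.degrees(np.arctan2(-e[:,0],e[:,1])),np.degrees(np.arctan2(h[:,1],h[:,0])))
for zz in(.029,.031,.033):
    print("foot",zz,[(R.T@(onz(p,f(a),pos[2]-zz)-pos)*1000) for a in[(196,308),(386,308)]])
p3=pickle.load(open("w3.pkl","rb"))[0];T=np.array(p3["pose"]);
g=lambda a:(150+a[0]/2.3-.28,180+a[1]/2.3-.28)
for a in[(219,121),(365,121)]:print((onz(p3,g(a),.1633-.031)-np.array([.5516,.2273,.1633]))*1000)
E
```

```text
tri frame [ 0.5651 -0.1199  0.0244] reproj [ 0.7609 -0.3192] [ 0.2778 -0.3304]
0.022 centre tool mm [ -1.8037  -2.3702 159.2259] long [45.0972 44.8209] short [32.1957 31.8821] ang from tool y [0.8322 0.4307] [-179.3152 -178.8181]
0.029 centre tool mm [  0.2018  -2.3371 152.2262] long [44.051 43.781] short [31.4488 31.1424] ang from tool y [0.8322 0.4307] [-179.3152 -178.8181]
0.036 centre tool mm [  2.2073  -2.304  145.2265] long [43.0047 42.7412] short [30.7018 30.4028] ang from tool y [0.8322 0.4307] [-179.3152 -178.8181]
foot 0.029 [array([ 13.1988, -18.6262,  28.9979]), array([13.2026, 17.6478, 29.0056])]
foot 0.031 [array([ 12.3657, -18.8324,  30.9978]), array([12.3695, 17.8646, 31.0055])]
foot 0.033 [array([ 11.5326, -19.0386,  32.9976]), array([11.5364, 18.0814, 33.0054])]
[-13.3554 -18.6234 -31.    ]
[-13.3697  17.7564 -31.    ]
```

```bash
python3 -m crank '[1,0,-0.19,1,0.013, 1,0,0,2,0, 1,0,0,2.3,0, 1,0,0,2.3,0, 1,0,0,1.4,0, 1,0,0,0.6,0, 1,0,0,0,0, 1,0,0,0,0]'
python3 - <<'E'
from h import *;import pickle
np.set_printoptions(precision=4,suppress=True)
s=env.observe();print(s["position"],s["ft_force"])
p=shot("wrist");pickle.dump((p,s["position"],s["tool_rot"]),open("w5.pkl","wb"))
c=p["color"][170:290,190:370];cv2.imwrite("pics/w5c.png",cv2.resize(c,None,fx=4,fy=4,interpolation=cv2.INTER_CUBIC)[:,:,::-1])
E
```

```text
time_s: 8.97
position: [0.565, -0.1207, 0.0856]
tool_rot: [[-0.893, -0.45, 0.0], [-0.45, 0.893, -0.0], [-0.0, -0.0, -1.0]]
ft_force: [-0.4, 0.6, -1.5]
grip_width: 0.0213
gripper_force: 59.1
[ 0.565  -0.1207  0.0856] [-0.387   0.573  -1.4805]
```

View pics/w5c.png

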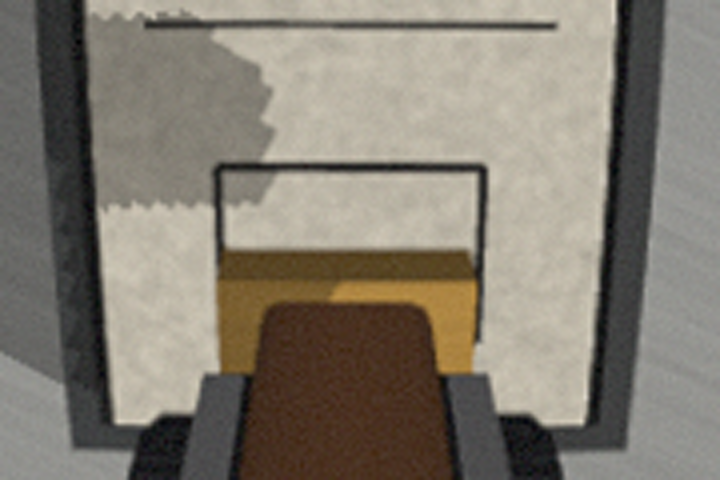

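The frame's far corners are at crop (217,167) and (486,167), and the foot's lower front edge runs from (220,251) to (474,251). They look parallel. Working out the residual offsets next.

```bash
python3 - <<'E'
from h import *;import pickle
np.set_printoptions(precision=2,suppress=True)
p,pos,R=pickle.load(open("w5.pkl","rb"));R=np.array(R);pos=np.array(pos)
f=lambda a:(190+a[0]/4-.375,170+a[1]/4-.375)
q=lambda a,z:R.T@(onz(p,f(a),z)-pos)*1000
for z in(.022,.026,.030,.036): print(z,[q(a,z) for a in[(217,167),(486,167),(479,340)]])
for z in(.029,.031,.033): print("foot",z,[q(a,pos[2]-z) for a in[(220,251),(474,251)]])
print("ftop",[q(a,pos[2]-.019) for a in[(219,280),(476,280)]])
E
```

```text
0.022 [array([ 14.03, -22.46,  63.61]), array([14.05, 22.75, 63.59]), array([-18.36,  22.8 ,  63.6 ])]
0.026 [array([ 15.4 , -22.05,  59.61]), array([15.42, 22.29, 59.59]), array([-16.36,  22.34,  59.6 ])]
0.03 [array([ 16.77, -21.63,  55.6 ]), array([16.79, 21.83, 55.59]), array([-14.36,  21.88,  55.6 ])]
0.036 [array([ 18.83, -21.  ,  49.6 ]), array([18.85, 21.14, 49.59]), array([-11.36,  21.19,  49.6 ])]
foot 0.029 [array([ 13.18, -18.85,  29.  ]), array([13.19, 17.52, 28.99])]
foot 0.031 [array([ 12.34, -19.06,  31.  ]), array([12.36, 17.73, 30.99])]
foot 0.033 [array([ 11.51, -19.27,  33.  ]), array([11.52, 17.95, 32.99])]
ftop [array([ 13.06, -18.1 ,  19.  ]), array([13.08, 16.88, 18.99])]
```

```bash
python3 -m crank '[1,-0.05,0.07,0.3,0, 1,0,0,0.4,0, 1,0,0,0.4,0, 1,0,0,0.3,0, 1,0,0,0.15,0, 1,0,0,0.05,0, 1,0,0,0.05,0, 1,0,0,0,0]'
python3 -m crank '[1,0,0,0.05,0, 1,0,0,0.05,0, 1,0,0,0.05,0, 1,0,0,0.05,0, 1,0,0,0.05,0, 1,0,0,0.05,0, 1,0,0,0,0, 1,0,0,0,0]'
```

```text
time_s: 9.68
position: [0.5649, -0.1197, 0.0688]
tool_rot: [[-0.893, -0.45, 0.0], [-0.45, 0.893, 0.0], [-0.0, -0.0, -1.0]]
ft_force: [-0.2, 0.0, -2.0]
grip_width: 0.0211
gripper_force: 59.1
time_s: 10.35
position: [0.5649, -0.1197, 0.0658]
tool_rot: [[-0.893, -0.45, 0.0], [-0.45, 0.893, -0.0], [-0.0, -0.0, -1.0]]
ft_force: [0.4, -0.4, -2.3]
grip_width: 0.0212
gripper_force: 59.1
```

```bash
python3 -m crank '[1,0,0,0.05,0, 1,0,0,0.05,0, 1,0,0,0.05,0, 1,0,0,0.05,0, 1,0,0,0.05,0, 1,0,0,0.05,0, 1,0,0,0,0, 1,0,0,0,0]'
```

```text
time_s: 11.02
position: [0.5649, -0.1197, 0.0628]
tool_rot: [[-0.893, -0.45, -0.0], [-0.45, 0.893, -0.0], [0.0, 0.0, -1.0]]
ft_force: [1.1, -0.2, -2.8]
grip_width: 0.0214
gripper_force: 59.1
```

```bash
python3 -m crank '[1,0,0,0.05,0, 1,0,0,0.05,0, 1,0,0,0.05,0, 1,0,0,0.05,0, 1,0,0,0.05,0, 1,0,0,0.05,0, 1,0,0,0,0, 1,0,0,0,0]'
```

```text
time_s: 11.68
position: [0.5649, -0.1197, 0.0598]
tool_rot: [[-0.893, -0.45, -0.0], [-0.45, 0.893, 0.0], [0.0, 0.0, -1.0]]
ft_force: [0.2, 0.4, -2.0]
grip_width: 0.0214
gripper_force: 59.1
```

```bash
python3 -m crank '[1,0,0,0.05,0, 1,0,0,0.05,0, 1,0,0,0.05,0, 1,0,0,0.05,0, 1,0,0,0.05,0, 1,0,0,0,0, 1,0,0,0,0, 1,0,0,0,0]'
```

```text
time_s: 12.35
position: [0.5649, -0.1197, 0.0574]
tool_rot: [[-0.893, -0.45, 0.0], [-0.45, 0.893, -0.0], [-0.0, -0.0, -1.0]]
ft_force: [-0.4, 0.2, 0.5]
grip_width: 0.0214
gripper_force: 59.3
```

```bash
python3 -m crank '[1,0,0,0.05,0, 1,0,0,0.05,0, 1,0,0,0.05,0, 1,0,0,0.04,0, 1,0,0,0,0, 1,0,0,0,0, 1,0,0,0,0, 1,0,0,0,0]'
```

```text
time_s: 13.02
position: [0.5649, -0.1197, 0.056]
tool_rot: [[-0.893, -0.45, 0.0], [-0.45, 0.893, -0.0], [-0.0, -0.0, -1.0]]
ft_force: [-1.8, 1.0, 6.9]
grip_width: 0.0216
gripper_force: 60.3
```

```bash
python3 -m crank '[1,0,0,0.05,0, 1,0,0,0.05,0, 1,0,0,0.03,0, 1,0,0,0,0, 1,0,0,0,0, 1,0,0,0,0, 1,0,0,0,0, 1,0,0,0,0]'; python3 -m crank '[1,0,0,0,0, 1,0,0,0,0, 1,0,0,0,0, 1,0,0,0,0, 1,0,0,0,0, 1,0,0,0,0, 1,0,0,0,0, 1,0,0,0,0]'
```

```text
time_s: 13.68
position: [0.565, -0.1197, 0.0552]
tool_rot: [[-0.893, -0.45, 0.001], [-0.45, 0.893, -0.0], [-0.001, -0.001, -1.0]]
ft_force: [-2.6, 2.0, 11.2]
grip_width: 0.0217
gripper_force: 60.8
time_s: 14.35
position: [0.565, -0.1197, 0.0552]
tool_rot: [[-0.893, -0.45, 0.001], [-0.45, 0.893, -0.0], [-0.001, -0.001, -1.0]]
ft_force: [-3.4, 2.2, 10.6]
grip_width: 0.0212
gripper_force: 60.8
```

```bash
for i in 1 2 3; do python3 -m crank '[1,0,0,0,0, 1,0,0,0,0, 1,0,0,0,0, 1,0,0,0,0, 1,0,0,0,0, 1,0,0,0,0, 1,0,0,0,0, 1,0,0,0,0]' | grep -E 'time|ft'; done
python3 -m crank '[1,0,0,-0.1,0, 1,0,0,-0.15,0, 1,0,0,-0.2,0, 1,0,0,-0.3,0, 1,0,0,-0.5,0, 1,0,0,-1,0, 1,0,0,-1.5,0, 1,0,0,-2,0]'
python3 -m crank '[1,0,0,-2.5,0, 1,0,0,-2.5,0, 1,0,0,-1.5,0, 1,0,0,-0.5,0, 1,0,0,0,0, 1,0,0,0,0, 1,0,0,0,0, 1,0,0,0,0]'
python3 - <<'E'
from h import *;import pickle
np.set_printoptions(precision=4,suppress=True)
s=env.observe();print(s["position"],s["ft_force"])
p=shot("wrist");pickle.dump((p,s["position"],s["tool_rot"]),open("w6.pkl","wb"))
c=p["color"][130:330,180:380];cv2.imwrite("pics/w6c.png",cv2.resize(c,None,fx=3,fy=3,interpolation=cv2.INTER_CUBIC)[:,:,::-1])
E
```

```text
time_s: 15.02
ft_force: [-2.5, 1.1, 10.7]
time_s: 15.68
ft_force: [-3.5, 2.0, 9.8]
time_s: 16.35
ft_force: [-3.0, 1.1, 10.5]
time_s: 17.02
position: [0.5644, -0.1195, 0.1118]
tool_rot: [[-0.893, -0.45, -0.002], [-0.45, 0.893, 0.001], [0.001, 0.002, -1.0]]
ft_force: [-0.2, 0.3, -2.3]
grip_width: 0.0214
gripper_force: 59.2
time_s: 17.68
position: [0.5644, -0.1195, 0.1804]
tool_rot: [[-0.893, -0.45, -0.002], [-0.45, 0.893, 0.001], [0.002, 0.002, -1.0]]
ft_force: [0.3, 0.5, -2.0]
grip_width: 0.0215
gripper_force: 59.2
[ 0.5644 -0.1195  0.1804] [ 0.2935  0.5285 -2.0276]
```

View pics/w6c.png

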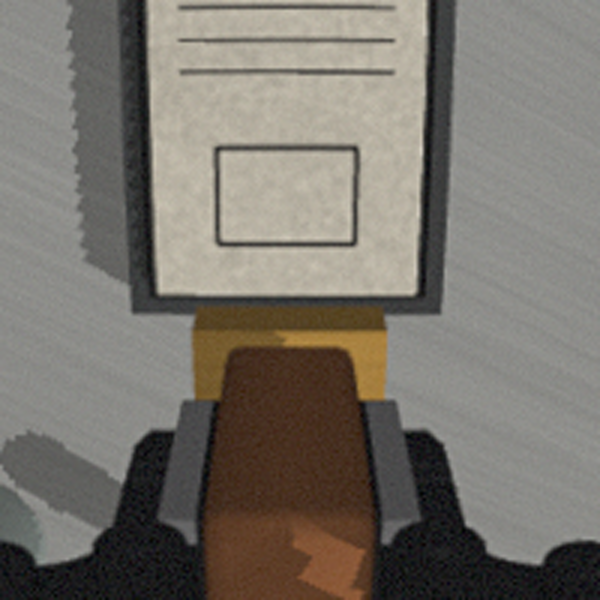

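The frame is clean, with no mark or smear rendered, and the stamp sits in the hand as before. I measured about 13 N net over more than 2 s. Now going back to the rack.

```bash
python3 -m crank '[1,0,0,0,0.08, 1,0,0,0,0.12, 1,0,0,0,0.12, 1,0,0,0,0.1, 1,0,0,0,0.047, 1,0,1,0,0, 1,0.1,2.4,0,0, 1,0.3,2.9,0,0]'
python3 -m crank '[1,0.3,2.9,0,0, 1,0.3,2.9,0,0, 1,0.3,2.9,0,0, 1,0,2.9,0,0, 1,0,2.9,0,0, 1,0,2.9,0,0, 1,0,2.9,0,0, 1,0,2.9,0,0]'
python3 -m crank '[1,0,2.9,0,0, 1,0,1.6,0,0, 1,0,0.68,0,0, 1,0,0,1,0, 1,0,0,1.5,0, 1,0,0,1,0, 1,0,0,0,0, 1,0,0,0,0]'
python3 - <<'E'
from h import *;import pickle
np.set_printoptions(precision=4,suppress=True)
s=env.observe();print(s["position"],s["ft_force"],s["tool_rot"])
p=shot("wrist");pickle.dump((p,s["position"],s["tool_rot"]),open("w7.pkl","wb"))
c=p["color"][130:290,190:370];cv2.imwrite("pics/w7c.png",cv2.resize(c,None,fx=3.5,fy=3.5,interpolation=cv2.INTER_CUBIC)[:,:,::-1])
E
```

```text
time_s: 18.4
position: [0.5609, -0.0565, 0.181]
tool_rot: [[-1.0, -0.0, -0.001], [-0.0, 1.0, 0.0], [0.001, 0.0, -1.0]]
ft_force: [-1.0, 0.5, -2.9]
grip_width: 0.0212
gripper_force: 59.2
time_s: 19.07
position: [0.5511, 0.1774, 0.1813]
tool_rot: [[-1.0, -0.003, -0.001], [-0.003, 1.0, 0.0], [0.001, 0.0, -1.0]]
ft_force: [1.0, 0.6, -1.8]
grip_width: 0.0211
gripper_force: 59.2
time_s: 19.73
position: [0.5517, 0.2262, 0.146]
tool_rot: [[-1.0, 0.001, -0.002], [0.001, 1.0, -0.0], [0.002, -0.0, -1.0]]
ft_force: [0.0, 0.3, -1.9]
grip_width: 0.0213
gripper_force: 59.2
[0.5517 0.2262 0.146 ] [ 0.0367  0.3223 -1.934 ] [[-1.      0.0006 -0.0016]
 [ 0.0006  1.     -0.0004]
 [ 0.0016 -0.0004 -1.    ]]
```

View pics/w7c.png

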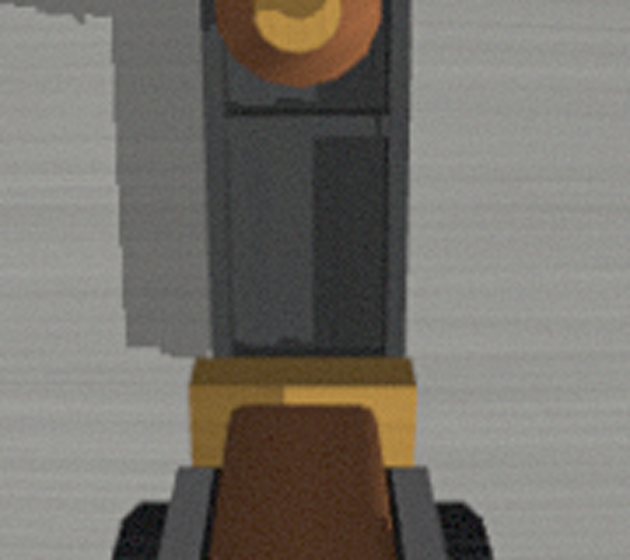

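```bash
python3 - <<'E'
from h import *;import pickle
np.set_printoptions(precision=2,suppress=True)
p,pos,R=pickle.load(open("w7.pkl","rb"));R=np.array(R);pos=np.array(pos)
img=cv2.cvtColor(p["color"],cv2.COLOR_RGB2GRAY).astype(float)
f=lambda a:(190+a[0]/3.5-.36,130+a[1]/3.5-.36)
for r in(130,200,270,340):
    v=130+r//3.5
    row=img[int(v)-3:int(v)+4].mean(0);g=np.gradient(row)
    R_=300+np.argmax(np.abs(g[300:312])) ;print(r,v,row[240:258].round(),row[294:312].round())
for z in(.015,.018): print(z,[(onz(p,f(a),z)-pos)*1000 for a in[(207,200),(409,200),(212,340),(405,340),(225,108),(388,108)]])
print("foot",[(onz(p,f(a),pos[2]-.031)-pos)*1000 for a in[(195,358),(412,358)]])
E
```

```text
130 167.0 [106. 108. 107. 106. 105. 107. 108. 103.  80.  65.  65.  66.  67.  66.
  63.  66.  69.  67.] [ 61.  60.  63.  51.  48.  59.  57.  60.  67.  66.  64.  64.  71. 146.
 151. 151. 149. 149.]
200 187.0 [108. 108. 107. 109. 105. 106. 107. 108.  96.  73.  64.  65.  65.  66.
  59.  58.  66.  65.] [ 48.  50.  50.  48.  49.  44.  41.  60.  68.  66.  66.  63.  94. 143.
 150. 150. 149. 148.]
270 207.0 [108. 106. 107. 108. 107. 108. 108. 108. 110.  89.  66.  64.  65.  64.
  65.  57.  62.  68.] [ 48.  50.  49.  52.  48.  40.  44.  60.  66.  65.  62.  67. 123. 150.
 152. 150. 151. 150.]
340 227.0 [105. 104. 107. 107. 107. 106. 107. 108. 108. 106.  87.  64.  65.  63.
  65.  61.  52.  53.] [ 46.  45.  47.  46.  46.  37.  55.  65.  65.  64.  62.  82. 140. 154.
 153. 153. 152. 152.]
0.015 [array([ -13.34,  -24.37, -131.  ]), array([ -13.35,   25.86, -131.  ]), array([  24.02,  -24.07, -131.  ]), array([  24.04,   25.92, -131.  ]), array([ -36.51,  -19.48, -131.  ]), array([ -36.52,   20.18, -131.  ])]
0.018 [array([ -14.11,  -24.11, -128.  ]), array([ -14.12,   25.57, -128.  ]), array([  22.84,  -23.81, -128.  ]), array([  22.85,   25.63, -128.  ]), array([ -37.03,  -19.27, -128.  ]), array([ -37.04,   19.96, -128.  ])]
foot [array([-12.24, -18.4 , -31.  ]), array([-12.24,  17.5 , -31.  ])]
```

```bash
python3 -m crank '[1,0,0.12,1,0, 1,0,0,2,0, 1,0,0,2.5,0, 1,0,0,1.5,0, 1,0,0,0.5,0, 1,0,0,0,0, 1,0,0,0,0, 1,0,0,0,0]'
python3 -m crank '[1,0,0,0.4,0, 1,0,0,0.4,0, 1,0,0,0.4,0, 1,0,0,0.4,0, 1,0,0,0.3,0, 1,0,0,0.2,0, 1,0,0,0,0, 1,0,0,0,0]'
```

```text
time_s: 20.45
position: [0.5525, 0.2285, 0.0729]
tool_rot: [[-1.0, -0.0, 0.002], [-0.0, 1.0, 0.001], [-0.002, 0.001, -1.0]]
ft_force: [0.2, -0.0, -2.6]
grip_width: 0.0211
gripper_force: 59.2
time_s: 21.12
position: [0.5518, 0.2283, 0.0505]
tool_rot: [[-1.0, -0.0, -0.0], [-0.0, 1.0, -0.0], [0.0, -0.0, -1.0]]
ft_force: [-0.3, 0.2, -1.8]
grip_width: 0.0214
gripper_force: 59.2
```

```bash
python3 - <<'E'
from h import *
np.set_printoptions(precision=2,suppress=True)
s=env.observe();print(s["position"])
p=shot("wrist");
c=p["color"][150:260,200:360];cv2.imwrite("pics/w8c.png",cv2.resize(c,None,fx=5,fy=5,interpolation=cv2.INTER_CUBIC)[:,:,::-1])
import pickle;pickle.dump((p,s["position"],s["tool_rot"]),open("w8.pkl","wb"))
E
```

```text
[0.55 0.23 0.05]
```

View pics/w8c.png

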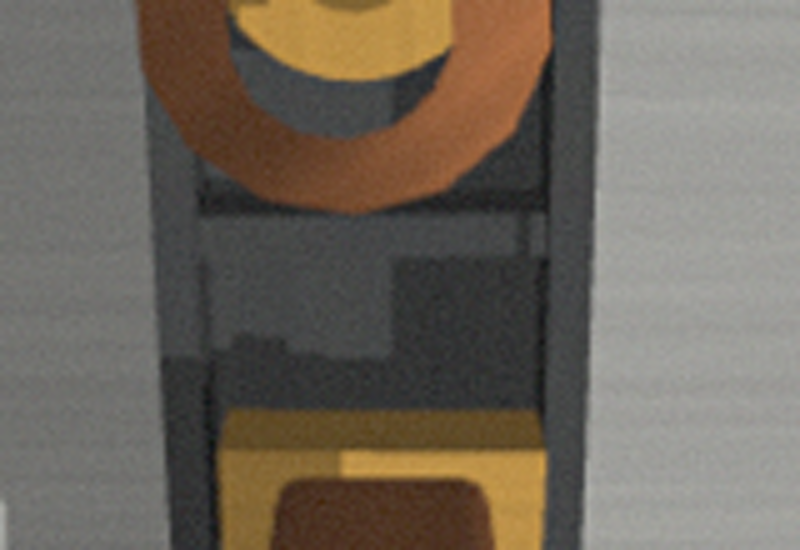

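The foot is centred at column 383 and the rack at 377 on the same row, so the stamp is about 0.6 mm too far in +y. I'll correct that and lower slowly.

```bash
python3 -m crank '[1,0,-0.06,0,0, 1,0,0,0,0, 1,0,0,0.2,0, 1,0,0,0.25,0, 1,0,0,0.25,0, 1,0,0,0.25,0, 1,0,0,0.15,0, 1,0,0,0,0]'
```

```text
time_s: 21.83
position: [0.5516, 0.2277, 0.0391]
tool_rot: [[-1.0, -0.0, -0.001], [-0.0, 1.0, -0.0], [0.001, -0.0, -1.0]]
ft_force: [-0.5, 0.2, -2.8]
grip_width: 0.0213
gripper_force: 59.2
```

```bash
python3 -m crank '[1,0,0,0.05,0, 1,0,0,0.05,0, 1,0,0,0.05,0, 1,0,0,0.05,0, 1,0,0,0.03,0, 1,0,0,0,0, 1,0,0,0,0, 1,0,0,0,0]'
```

```text
time_s: 22.5
position: [0.5518, 0.2277, 0.0373]
tool_rot: [[-1.0, -0.0, 0.0], [-0.0, 1.0, 0.0], [-0.0, 0.0, -1.0]]
ft_force: [0.1, -0.3, -1.9]
grip_width: 0.0211
gripper_force: 59.2
```

```bash
python3 -m crank '[1,0,0,0.03,0, 1,0,0,0.03,0, 1,0,0,0.03,0, 1,0,0,0.02,0, 1,0,0,0,0, 1,0,0,0,0, 1,0,0,0,0, 1,0,0,0,0]'
```

```text
time_s: 23.17
position: [0.5519, 0.2277, 0.0372]
tool_rot: [[-1.0, -0.0, 0.001], [-0.0, 1.0, 0.0], [-0.001, 0.0, -1.0]]
ft_force: [-3.1, -0.8, 7.2]
grip_width: 0.0214
gripper_force: 60.6
```

```bash
python3 -m crank '[1,0,0,-0.06,0, 1,0,0,0,0, 2.4,0,0,0,0, 3,0,0,0,0, 4,0,0,0,0, 6,0,0,0,0, 6,0,0,0,0, 6,0,0,0,0]'
python3 -m crank '[6,0,0,-0.5,0, 6,0,0,-1.5,0, 6,0,0,-2.5,0, 6,0,0,-2.5,0, 6,0,0,-2.5,0, 6,0,0,-2.5,0, 6,0,0,-1,0, 6,0,0,0,0]'
python3 - <<'E'
from h import *
p=shot("wrist");t=shot("top")
a=cv2.resize(p["color"][120:300,190:370],(540,540),interpolation=cv2.INTER_CUBIC);b=cv2.resize(t["color"][210:330,130:215],(255,360))
c=np.zeros((540,800,3),np.uint8);c[:,:540]=a;c[:360,542:797]=b;cv2.imwrite("pics/w9c.png",c[:,:,::-1])
E
```

```text
time_s: 23.83
position: [0.5518, 0.2277, 0.0367]
tool_rot: [[-1.0, -0.0, -0.0], [-0.0, 1.0, -0.0], [0.0, -0.0, -1.0]]
ft_force: [0.3, -0.7, 0.1]
grip_width: 0.0602
gripper_force: 0.0
time_s: 24.5
position: [0.5527, 0.2279, 0.1693]
tool_rot: [[-1.0, -0.0, 0.005], [-0.0, 1.0, 0.001], [-0.005, 0.001, -1.0]]
ft_force: [0.3, -0.1, 0.4]
grip_width: 0.0597
gripper_force: 0.0
```

View pics/w9c.png

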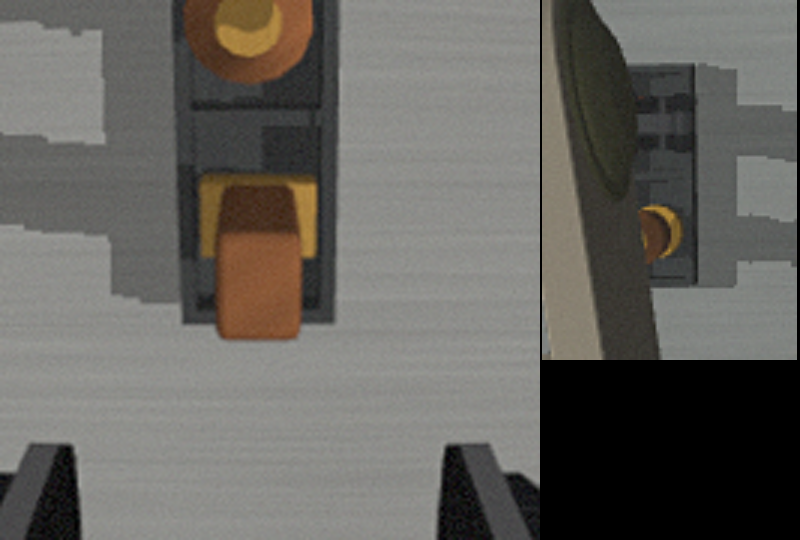

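The stamp stands upright inside its bay (foot at about (200–318, 175–255)), the round stamp is undisturbed, and the gripper is clear.

```bash
python3 -c "
from rig import env
print(env.close_job())"
```

```text
the job is handed in; nothing more can be done
None
```

The job is handed in: I pressed the stamp squarely inside the frame at about 13 N for more than 2 s, lifted it straight up and set it down upright in its own, now empty, bay before letting go. The camera never showed a mark on the pad, so the force readings are the only evidence it printed.

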